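# Press a dowel home with bench locking pliers

## Robot

A 7-joint arm with a two-finger parallel gripper is mounted at the origin on a cart in front of the work surface, level with it; the furniture and walls round the work are solid. World frame = base frame: x ahead of the robot, y to its left, z up, the work surface at z = 0. Lengths are in m, angles in degrees, forces in N, time in s.
With the tool pointing down it reaches from about 0.35 to 0.9 m from the base axis. Payload 19.9 kg.
Tool frame: the origin (TCP) lies on the centre line of the jaws, within the pads' length; the fingertips stand 22 mm ahead of it and the grasp point (between the pads) lies 3 mm ahead of it; z points along the fingers, y is the line along which they close (so a half turn about z gives the same grasp; the last joint's range is limited). The gripper opens to 94 mm and grips with 3 to 60 N. Pads are 16 mm wide; open, the fingers measure 119 mm over their backs; the gripper's body (75 mm by 177 mm) begins 78 mm behind the grasp point.
Start: joints at [-71.878, 23.915, -0.59, 92.452, 0.269, 63.638, -3.037], TCP at [0.219, 0.585, 0.227] pointing down, gripper open.
Joint ranges: [-161.28, 161.28], [-22.2, 115.67], [-73.04, 71.86], [3.21, 147.25], [-68.34, 248.33], [10.77, 114.83], [-161.83, 161.83]. Speed limits (degrees/s): [108.29, 108.29, 136.94, 136.94, 172.46, 172.46, 172.46].

## Interface

Orientations are given as [roll, pitch, yaw] about the fixed x, y, z axes, in that order (R = Rz(yaw) Ry(pitch) Rx(roll)).
In Python, from station import bot gives the robot as it stands.
- The arm moves only by the tool apply_moves, never from a script. Its argument "moves" is a list of rows, each a list of 4 numbers: the shift along the tool's x, y, z in mm, then the turn about the tool's z in degrees. A call has 1 to 5 rows; each row shifts and turns the commanded pose from where the row before left it, along the tool's axes as they then stand; what a row does not reach is not made up. A row lasts 1/8 s, in which the tool goes at most 62.5 mm and 10.7 degrees, less where a joint would pass 70% of its speed; a pose out of reach is approached as far as the arm can. A call with a gripper value outside its range is refused whole. "hand" is the opening, from 0 (shut) to 1 (fully open), set as the call begins (left out, the last holds). The fingers move at their own pace and stop on an object; the grip force is fixed at half the most. Time passes only in rows, so rows that do not move let the fingers close. It gives the time, the measured TCP pose, the force, the opening and the grip force at its end, in the units of the state.
- bot.sense(): the state, without advancing time (a new reading comes with each control period).
- bot.grab_frame(name): name is "scene" or "top" or "wrist"; returns a dict with "img" (420x560x3 uint8, blue, green, red), "fx", "fy", "cx", "cy" (pixels), "dist" ([k1, k2, p1, p2, k3] as OpenCV has them; the pictures are not rectified), "position" and "rotation" of the camera in the world; the wrist camera has in their place "tool_from_camera" (4x4, takes a point from camera to tool coordinates, whose origin is the TCP and whose axes are the flange's). Camera axes: x right, y down, z forward; pixel columns grow to the right and rows downward; lengths in m; the calibration is good to about 2 mm. A picture is of the moment at which its call begins: read the wrist's pose just before it. There is no depth.
- bot.job_done(): hands the job in; it is judged then, once.
The state is a dict: "t": time; "q": joint angles; "qd": joint speeds; "joint_torque": joint torques, N m; "tool_pos": TCP position; "orientation": TCP orientation; "ft_force": force on the tool from outside, world axes, zero at the start; "wrist_torque": the same for the moment, N m; "finger_gap": finger opening in m; "finger_force": force on a finger pad.
Only numpy, scipy, OpenCV 4.12 (cv2) and the standard library are available. Lean on these libraries where they do the work, as an engineer would, in place of code of your own. Each camera call takes 0.05 s, during which the arm holds its last target. There are 200 camera calls.

## Task

Press the brass dowel fully home into the aluminium block: squeeze together the handles of the bench-mounted locking pliers that hold the block until they snap over centre and stay locked by themselves, and let go of them. Then flick the red release lever of the same pliers down so that they spring fully open, leave the block lying between the jaws, and do not operate the empty spare pliers.

Things in the scene. Friction and masses are not known exactly. Their poses are not given: they have to be found in the camera images.
- pliers_grip (a point): Grip point of the pliers holding the block: fixed, midway between the two black handles, 42 mm above the bench. x: level, along the pliers to the jaws; the handles close along y, moving alike. Handles 18 mm high; over their outsides 64 mm open here (70 mm at 16 mm to -x), 36 mm locked. Below is only the fixed 10 mm base plate (325 x 90 mm). Pivot 100 mm ahead (top at 55 mm), block 163 mm ahead.
- pliers_left (a joint): Closing angle of the handles of the loaded pliers (both move alike), rad: 0 fully open, 0.14 locked shut, dead centre at 0.10. A spring drives them open below 0.10 and holds them shut above it. Squeezing takes about 8 to 12 N on each handle at the grip point; squeeze until they stop.
- pliers_lever: Red release lever of the loaded pliers. Origin on its hinge: 40 mm above the bench, on the centre line, 62 mm behind pliers_grip (its -x). Square pad (26 mm) centred 32 mm from the hinge, farther to -x. Linked to the handles: level when open, pad top then 43.5 mm up; sloping up when locked, pad middle 61 mm, far edge 68 mm up. Then a push down of 5 to 10 N by 6 mm trips it; it drops level.
- pin (a joint): How far the brass dowel has gone into the block's side (m): 0 = head (12 mm wide, 3 mm thick) 7 mm off the block, 0.007 = head seated. It stays where it is pushed. It faces one jaw; the jaws drive it in as the handles close.
- block_center (a point): Centre of the loose milled aluminium block (60 mm along the pliers, 40 mm across, 25 mm high), lying on a 16 mm high nest between the open jaws. It needs no handling; the closing jaws shift it a few mm.
- spare_lever_pad (a point): Pad of the red release lever on the spare pliers: identical, but empty (no block between the jaws), fixed near by, to be left as they are.
Not all that is in view belongs to the job. Of the things like the part that bears pin, leave any that is pink, purple or turquoise; of the rest the larger one is meant.

How it is judged:
By the outcome, as a careful person would: the job done as asked, in the order asked, and still so for the second after the job is handed in, with the robot touching nothing.
It also fails if it takes over 38 s, if anything falls off the work surface, if the arm or the gripper's body presses on something with over 40 N, if the wrist force passes 120 N, or if a joint passes its speed limit or range.

## Working session

There is one attempt and no reset: what is moved stays moved. The work goes in short steps, Python scripts to look and compute and a tool call to move; the robot and the scene stay as the last step left them, time stands still between calls to the robot, and variables do not carry over. Pictures are saved under pics/ and viewed, at most 10 in all, crops included, and the job is handed in when it is done.

Besides the shell and the picture viewer there is one more tool, called after "Request:" as name(argument=value, ...), one argument or row to a line, values as JSON. apply_moves: Moves the arm, as the interface text tells. Its arguments: {"type":"object","properties":{"moves":{"type":"array","items":{"type":"array","items":{"type":"number"}}},"hand":{"type":"number"}},"required":["moves"]}

```bash
mkdir -p pics; cat > h.py <<'E'
import numpy as np, cv2, json
from station import bot
def cast(f,uv,z):
    K=np.array([[f['fx'],0,f['cx']],[0,f['fy'],f['cy']],[0,0,1]])
    p=cv2.undistortPoints(np.array(uv,float).reshape(-1,1,2),K,np.array(f['dist']))[:,0]
    d=np.c_[p,np.ones(len(p))]@np.array(f['rotation']).T
    o=np.array(f['position']); return o+d*((z-o[2])/d[:,2])[:,None]
E
python3 - <<'E'
from h import *
import pickle
F={n:bot.grab_frame(n) for n in('scene','top')}
pickle.dump(F,open('f0.pkl','wb'))
for n,f in F.items():
    cv2.imwrite(f'pics/{n}0.png',f['img']); print(n,f['position'],np.round(f['rotation'],3).tolist(),f['fx'])
s=bot.sense();print(s['t'],s['tool_pos'],s['orientation'],s['ft_force'])
E
```

```text
scene [0.26061614 0.47311617 0.71150896] [-141.348, 0.047, -144.703] 420.29398047924417
top [0.39752951 0.01640518 1.02693251] [-170.412, 1.996, -90.637] 453.8282486943295
0.1 [0.21877778 0.58510447 0.22689039] [-1.79934585e+02  5.58993417e-03  1.59501769e+02] [ 1.25041109 -0.13678062 -0.30771982]
```

```bash
sed -i "s/np.array(f\['rotation'\]).T/R.from_euler('xyz',f['rotation'],degrees=True).as_matrix().T/; 1a from scipy.spatial.transform import Rotation as R" h.py; cat h.py
```

```text
import numpy as np, cv2, json
from scipy.spatial.transform import Rotation as R
from station import bot
def cast(f,uv,z):
    K=np.array([[f['fx'],0,f['cx']],[0,f['fy'],f['cy']],[0,0,1]])
    p=cv2.undistortPoints(np.array(uv,float).reshape(-1,1,2),K,np.array(f['dist']))[:,0]
    d=np.c_[p,np.ones(len(p))]@R.from_euler('xyz',f['rotation'],degrees=True).as_matrix().T
    o=np.array(f['position']); return o+d*((z-o[2])/d[:,2])[:,None]
```

View pics/top0.png

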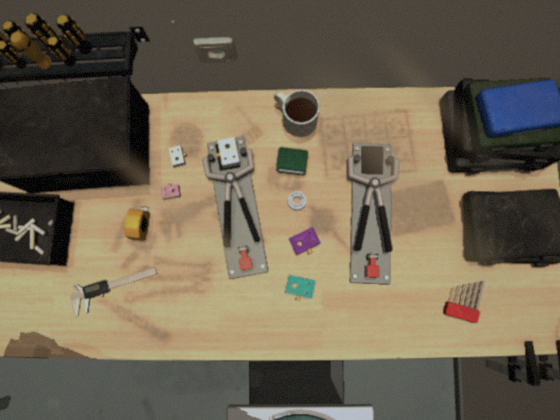

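View pics/scene0.png

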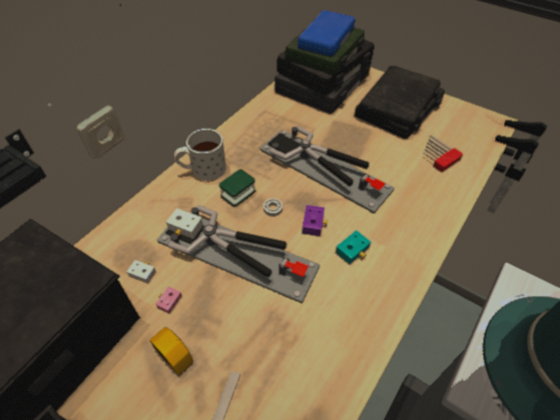

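```bash
python3 - <<'E'
from h import *
import pickle
F=pickle.load(open('f0.pkl','rb'))
a=cv2.resize(F['top']['img'][125:290,190:280],None,fx=3.6,fy=3.6,interpolation=cv2.INTER_CUBIC)
b=cv2.resize(F['scene']['img'][195:310,145:330],None,fx=2.5,fy=2.5,interpolation=cv2.INTER_CUBIC)
c=np.zeros((max(a.shape[0],b.shape[0]),a.shape[1]+b.shape[1],3),np.uint8)
c[:a.shape[0],:a.shape[1]]=a;c[:b.shape[0],a.shape[1]:]=b
cv2.imwrite('pics/crop0.png',c);print(c.shape)
for n,f in F.items():
    hsv=cv2.cvtColor(f['img'],cv2.COLOR_BGR2HSV)
    m=((hsv[...,0]<6)|(hsv[...,0]>174))&(hsv[...,1]>150)&(hsv[...,2]>90)
    k,l,st,ce=cv2.connectedComponentsWithStats(m.astype(np.uint8))
    for i in range(1,k):
        if st[i,4]>30: print(n,st[i],ce[i].round(1),cast(f,ce[i],.0425).round(4))
E
```

```text
(594, 786, 3)
scene [435 149  27  19 282] [448.2 157.6] [[ 0.3465 -0.3285  0.0425]]
scene [365 177  20  13 132] [375. 183.] [[ 0.4466 -0.1607  0.0425]]
scene [285 261  23  16 222] [297.  267.7] [[0.4666 0.1156 0.0425]]
top [367 259  11  18 155] [372.1 268.9] [[ 0.4451 -0.1611  0.0425]]
top [445 302  35  20 424] [461.8 311.9] [[ 0.3497 -0.3501  0.0425]]
```

View pics/crop0.png

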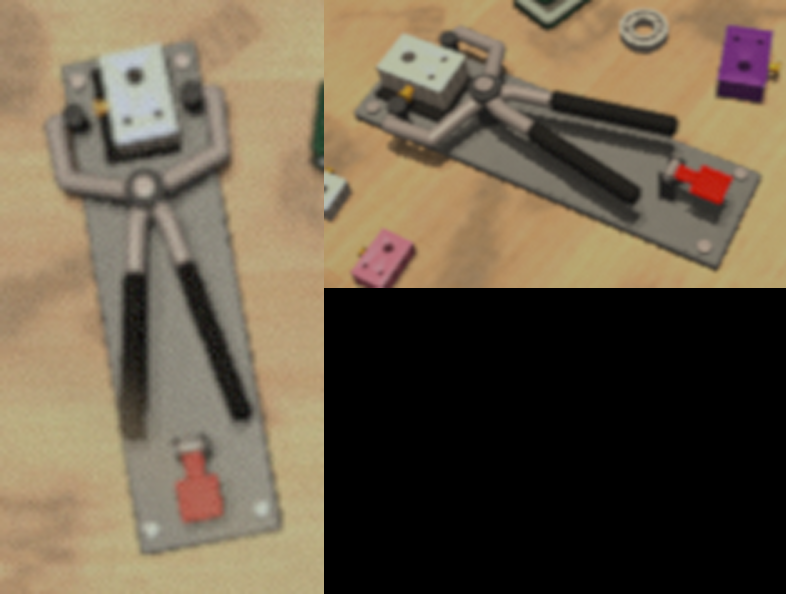

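```bash
python3 - <<'E'
from h import *
import pickle
F=pickle.load(open('f0.pkl','rb'))
t=lambda p:np.array(p)/3.6+[190,125]-.36
s=lambda p:(np.array(p)-[324,0])/2.5+[145,195]-.3
T,S=F['top'],F['scene']
piv=cast(T,t([[144,187]]),.055)[0];pad=cast(T,t([[200,497]]),.0435)[0]
piv2=cast(S,s([[484,86]]),.055)[0];pad2=cast(S,s([[711,185]]),.0435)[0]
c=cast(T,t([[62,66],[193,42],[281,523],[142,552]]),.010)
f,b=(c[0]+c[1])/2,(c[2]+c[3])/2
c2=cast(S,s([[716,269],[760,175]]),.010)
blk=cast(T,t([[140,97]]),.041)[0]
ang=lambda a:np.degrees(np.arctan2(a[1],a[0])).round(2)
for n,v in dict(piv=piv,piv2=piv2,pad=pad,pad2=pad2,f=f,b=b,blk=blk).items(): print(n,v.round(4))
print('backcorn',c[2:].round(4).tolist(),c2.round(4).tolist())
print('L',np.linalg.norm(f-b),'ang plate',ang(f-b),'edges',ang(c[0]-c[3]),ang(c[1]-c[2]),'pivpad',ang(piv-pad),np.linalg.norm((piv-pad)[:2]),'2:',ang(piv2-pad2),np.linalg.norm((piv2-pad2)[:2]))
E
```

```text
piv [0.6524 0.1459 0.055 ]
piv2 [0.6516 0.1485 0.055 ]
pad [0.4624 0.1126 0.0435]
pad2 [0.4613 0.1152 0.0435]
f [0.7543 0.1635 0.01  ]
b [0.4394 0.1088 0.01  ]
blk [0.7147 0.1508 0.041 ]
backcorn [[0.4478, 0.0655, 0.01], [0.4309, 0.152, 0.01]] [[0.4291, 0.155, 0.01], [0.4451, 0.0676, 0.01]]
L 0.3196477668408772 ang plate 9.86 edges 9.79 9.94 pivpad 9.96 0.1928845627591484 2: 9.92 0.19321581348721334
```

The loaded pliers are the left ones in the top view: the block at (228,152) is large and silver, its brass dowel is at about (217,155), and it sits between the jaws. The spare pliers at (372,160) are empty. The small white block at (177,155) and the pink, purple and turquoise ones are distractors. The grip point comes out at about (0.554, 0.130), yaw 9.9°.

Request:
apply_moves(
  moves=[
    [-47,-31,0,0],
    [-47,-31,0,0],
    [-47,-31,0,0],
    [-47,-31,0,0],
    [-47,-31,0,0],
  ],
  hand=1,
)

```text
t: 0.72
tool_pos: [0.3855, 0.3562, 0.2274]
orientation: [-180.0, -0.0, 159.5]
ft_force: [0.3, 0.1, -0.0]
finger_gap: 0.0942
finger_force: 0.0
```

Request:
apply_moves(
  moves=[
    [-47,-31,0,0],
    [-47,-31,0,0],
    [-47,-31,0,0],
    [-47,-31,0,0],
    [-47,-31,0,0],
  ],
)

```text
t: 1.35
tool_pos: [0.5513, 0.1289, 0.2274]
orientation: [-180.0, -0.0, 159.5]
ft_force: [0.9, 0.2, -0.1]
finger_gap: 0.0944
finger_force: 0.0
```

Request:
apply_moves(
  moves=[
    [0,0,0,-10],
    [0,0,0,-10],
    [0,0,0,-10.4],
    [0,0,0,0],
    [0,0,0,0],
  ],
)

```text
t: 1.98
tool_pos: [0.5505, 0.1304, 0.2273]
orientation: [-180.0, -0.0, -170.4]
ft_force: [-0.2, -0.0, 0.9]
finger_gap: 0.094
finger_force: 0.0
```

```bash
cat >> h.py <<'E'
def wrist():
    s=bot.sense(); f=bot.grab_frame('wrist')
    Rt=R.from_euler('xyz',s['orientation'],degrees=True).as_matrix(); M=np.array(f['tool_from_camera'])
    f['position']=np.array(s['tool_pos'])+Rt@M[:3,3]
    f['rotation']=R.from_matrix(Rt@M[:3,:3]).as_euler('xyz',degrees=True)
    return f
def proj(f,P):
    Rm=R.from_euler('xyz',f['rotation'],degrees=True).as_matrix().T
    K=np.array([[f['fx'],0,f['cx']],[0,f['fy'],f['cy']],[0,0,1]])
    return cv2.projectPoints(np.array(P,float).reshape(-1,3),cv2.Rodrigues(Rm)[0],-Rm@np.array(f['position']),K,np.array(f['dist']))[0][:,0]
E
python3 - <<'E'
from h import *
import pickle
f=wrist(); pickle.dump(f,open('w0.pkl','wb'))
a=np.radians(9.93); g=np.array([.554,.130,0]);ux=np.array([np.cos(a),np.sin(a),0]);uy=np.array([-ux[1],ux[0],0])
im=cv2.resize(f['img'],None,fx=1.4,fy=1.4)
pts=[g+ux*x+uy*y+[0,0,z] for x,y,z in[(100,0,55),(163,0,41),(-94,0,43.5),(-62,0,45),(0,32,51),(0,-32,51)] for x,y,z in[(x/1e3,y/1e3,z/1e3)]]
for p in proj(f,pts): cv2.circle(im,tuple(int(v*1.4) for v in p),2,(0,255,0),-1)
cv2.imwrite('pics/w0.png',im)
E
```

```text
(no output)
```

View pics/w0.png

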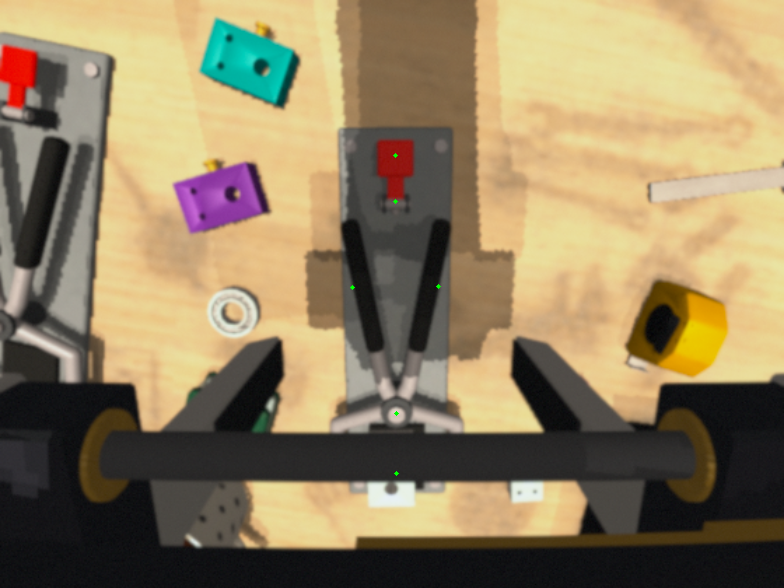

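The wrist view confirms the pose: the predicted pivot (396,413), hinge (396,203) and handle points all land on the real ones. Next I descend to straddle the handles.

Request:
apply_moves(
  moves=[
    [-3.4,-1,30,-0.3],
    [0,0,40,0],
    [0,0,40,0],
    [0,0,30,0],
    [0,0,0,0],
  ],
)

```text
t: 2.65
tool_pos: [0.5529, 0.1298, 0.0858]
orientation: [-180.0, -0.2, -169.9]
ft_force: [-0.2, -0.5, 1.2]
finger_gap: 0.0939
finger_force: 0.0
```

Request:
apply_moves(
  moves=[
    [0,0,20,0],
    [0,0,15,0],
    [0,0,7,0],
    [0,0,0,0],
    [0,0,0,0],
  ],
)

```text
t: 3.28
tool_pos: [0.5544, 0.1301, 0.0461]
orientation: [-180.0, 0.0, -169.8]
ft_force: [-1.0, 0.5, 0.5]
finger_gap: 0.0944
finger_force: 0.0
```

Request:
apply_moves(
  moves=[
    [0,0,0,0],
    [0,0,0,0],
    [0,0,0,0],
    [0,0,0,0],
  ],
  hand=0,
)

```text
t: 3.78
tool_pos: [0.5534, 0.1298, 0.0454]
orientation: [-180.0, -0.1, -169.8]
ft_force: [-6.8, -1.9, 4.4]
finger_gap: 0.0578
finger_force: 6.4
```

Request:
apply_moves(
  moves=[
    [0,0,0,0],
    [0,0,0,0],
    [0,0,0,0],
    [0,0,0,0],
  ],
)

```text
t: 4.28
tool_pos: [0.5535, 0.1298, 0.0452]
orientation: [-180.0, -0.1, -169.8]
ft_force: [-4.4, -2.2, 1.4]
finger_gap: 0.0351
finger_force: 29.9
```

Request:
apply_moves(
  moves=[
    [0,0,0,0],
    [0,0,0,0],
    [0,0,0,0],
  ],
)

```text
t: 4.65
tool_pos: [0.5535, 0.1298, 0.0452]
orientation: [-180.0, -0.1, -169.8]
ft_force: [-4.8, -2.3, 0.7]
finger_gap: 0.035
finger_force: 29.9
```

Request:
apply_moves(
  moves=[
    [0,0,0,0],
    [0,0,0,0],
    [0,0,0,0],
    [0,0,0,0],
    [0,0,0,0],
  ],
  hand=1,
)

```text
t: 5.28
tool_pos: [0.5541, 0.1301, 0.0455]
orientation: [-180.0, 0.0, -169.8]
ft_force: [-0.3, -0.8, -0.1]
finger_gap: 0.0813
finger_force: 0.0
```

Request:
apply_moves(
  moves=[
    [0,0,0,0],
    [0,0,-20,0],
    [0,0,-40,0],
    [0,0,-40,0],
    [0,0,-40,0],
  ],
)

```text
t: 5.9
tool_pos: [0.5539, 0.13, 0.1868]
orientation: [-180.0, 0.0, -169.8]
ft_force: [-0.8, 0.3, 0.5]
finger_gap: 0.0941
finger_force: 0.0
```

```bash
python3 - <<'E'
from h import *
import pickle
w=wrist();s=bot.grab_frame('scene')
a=cv2.resize(w['img'][:300,170:390],None,fx=1.7,fy=1.7)
b=cv2.resize(s['img'][195:310,145:330],None,fx=2.2,fy=2.2,interpolation=cv2.INTER_CUBIC)
c=np.zeros((max(a.shape[0],b.shape[0]),a.shape[1]+b.shape[1],3),np.uint8)
c[:a.shape[0],:a.shape[1]]=a;c[:b.shape[0],a.shape[1]:]=b
cv2.imwrite('pics/lock.png',c);print(c.shape,bot.sense()['tool_pos'],bot.sense()['finger_gap'])
E
```

```text
(510, 781, 3) [0.55584547 0.13043335 0.18954089] 0.09392638102763608
```

View pics/lock.png

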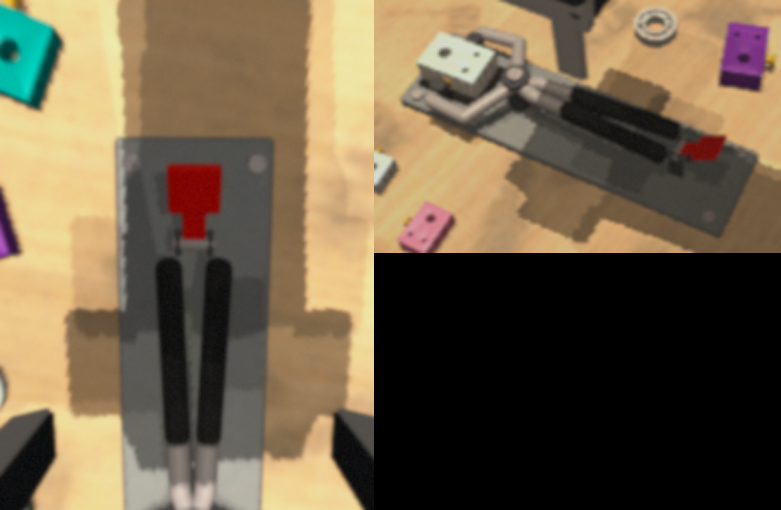

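The handles stay closed on their own, nearly parallel at (170–220, 260–440). The lever is tilted up at (195,190) and the jaw sits tight against the dowel head. Next I shut the fingers and move over the lever pad.

Request:
apply_moves(
  moves=[
    [30,0,0,0],
    [32,0,20,0],
    [30,0,30,0],
    [0,0,20,0],
    [0,0,0,0],
  ],
  hand=0,
)

```text
t: 6.62
tool_pos: [0.4626, 0.1135, 0.1143]
orientation: [-180.0, -0.1, -169.8]
ft_force: [0.6, -0.7, 0.3]
finger_gap: 0.0472
finger_force: 0.0
```

Request:
apply_moves(
  moves=[
    [0,0,15,0],
    [0,0,8,0],
    [0,0,0,0],
  ],
)

```text
t: 7.0
tool_pos: [0.4633, 0.1136, 0.0919]
orientation: [-180.0, -0.1, -169.8]
ft_force: [0.1, 1.0, 1.0]
finger_gap: 0.0175
finger_force: 0.0
```

Request:
apply_moves(
  moves=[
    [0,0,0,0],
    [0,0,0,0],
    [0,0,4,0],
    [0,0,3,0],
    [0,0,0,0],
  ],
)

```text
t: 7.62
tool_pos: [0.4634, 0.1137, 0.0853]
orientation: [-180.0, -0.0, -169.8]
ft_force: [-0.7, -0.4, 0.8]
finger_gap: 0.0005
finger_force: 0.3
```

Request:
apply_moves(
  moves=[
    [0,0,3,0],
    [0,0,3,0],
    [0,0,3,0],
    [0,0,0,0],
  ],
)

```text
t: 8.12
tool_pos: [0.4634, 0.1137, 0.0762]
orientation: [-180.0, -0.0, -169.8]
ft_force: [-0.4, -0.2, 0.1]
finger_gap: 0.0004
finger_force: 0.0
```

Request:
apply_moves(
  moves=[
    [0,0,2,0],
    [0,0,2,0],
    [0,0,0,0],
  ],
)

```text
t: 8.5
tool_pos: [0.4635, 0.1137, 0.0723]
orientation: [-180.0, -0.0, -169.8]
ft_force: [0.6, -0.7, -0.6]
finger_gap: 0.0005
finger_force: 0.0
```

```bash
python3 - <<'E'
from h import *
s=bot.grab_frame('scene')
w=wrist()
a=cv2.resize(w['img'],None,fx=.7,fy=.7)
b=cv2.resize(s['img'][195:310,145:330],None,fx=2.1,fy=2.1,interpolation=cv2.INTER_CUBIC)
c=np.zeros((max(a.shape[0],b.shape[0]),a.shape[1]+b.shape[1],3),np.uint8)
c[:a.shape[0],:a.shape[1]]=a;c[:b.shape[0],a.shape[1]:]=b
cv2.imwrite('pics/push.png',c);print(c.shape,bot.sense()['tool_pos'],bot.sense()['ft_force'])
E
```

```text
(294, 780, 3) [0.46354018 0.11372222 0.07248707] [0.45097195 0.15168032 0.45677215]
```

View pics/push.png

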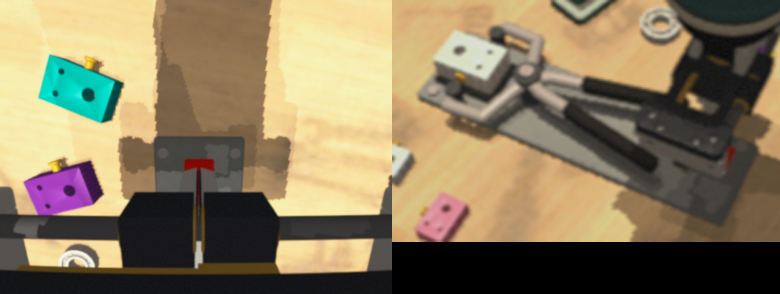

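The lever tripped and the handles sprang open (scene view, right). I retreat straight up, move clear and check.

Request:
apply_moves(
  moves=[
    [0,0,-20,0],
    [0,0,-40,0],
    [0,0,-40,0],
    [0,0,-40,0],
    [0,0,0,0],
  ],
)

```text
t: 9.22
tool_pos: [0.4648, 0.1141, 0.2151]
orientation: [179.9, 0.3, -169.8]
ft_force: [0.5, -0.2, -1.7]
finger_gap: 0.0001
finger_force: 0.0
```

```bash
python3 - <<'E'
from h import *
s=bot.grab_frame('scene');t=bot.grab_frame('top')
a=cv2.resize(t['img'][125:290,190:280],None,fx=3.4,fy=3.4,interpolation=cv2.INTER_CUBIC)
b=cv2.resize(s['img'][195:310,145:330],None,fx=2.5,fy=2.5,interpolation=cv2.INTER_CUBIC)
c=np.zeros((max(a.shape[0],b.shape[0]),a.shape[1]+b.shape[1],3),np.uint8)
c[:a.shape[0],:a.shape[1]]=a;c[:b.shape[0],a.shape[1]:]=b
cv2.imwrite('pics/end.png',c);print(c.shape,bot.sense()['tool_pos'],bot.sense()['ft_force'])
E
```

```text
(561, 768, 3) [0.46340668 0.11376257 0.21231244] [-0.01664132 -0.64532672 -0.3819057 ]
```

View pics/end.png

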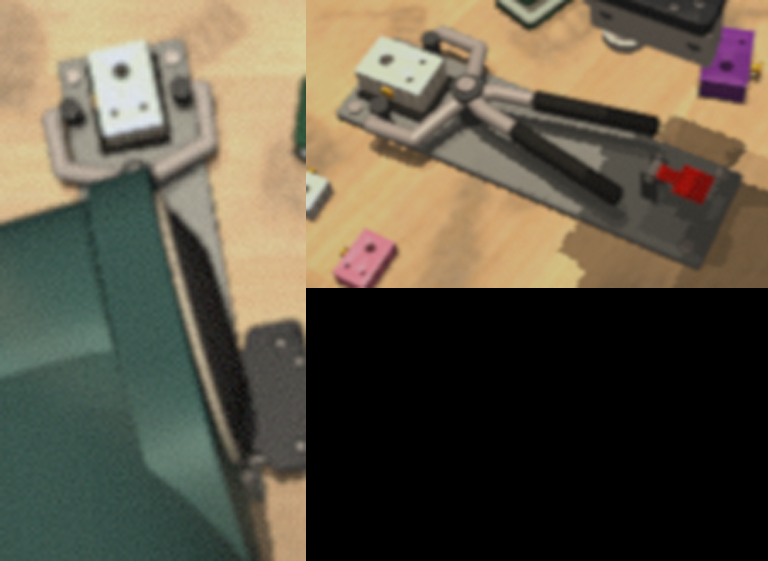

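The handles and lever are back at their open-position pixels, and the dowel head (388,91) is seated against the block. The block lies between the open jaws, and the arm is clear.

```bash
python3 -c "
from station import bot
print(bot.job_done())"
```

```text
the job is handed in; nothing more can be done
None
```

I squeezed the loaded pliers until they locked by themselves, which pressed the dowel home, then let go and flicked the red lever so they sprang fully open; the block still lies between the jaws, the spare pliers were not touched, and I handed the job in at about 9.3 s.

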